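# Press the hooded push nut home on the candy filler's drive shaft

### The arm

A 7-joint arm with a two-finger parallel gripper is mounted at the origin on the work surface. World frame = base frame: x ahead of the robot, y to its left, z up, the work surface at z = 0. Lengths are in m, angles in degrees, forces in N, time in s.
With the tool pointing down it reaches from about 0.425 to 0.875 m from the base axis. Payload 4.7 kg.
Tool frame: the origin (TCP) lies at the very end of the fingers, on their centre line; the grasp point (between the pads) lies 19 mm behind it; z points along the fingers, y is the line along which they close (so a half turn about z gives the same grasp; the last joint's range is limited). The gripper opens to 87 mm and grips with 3 to 60 N. Pads are 19 mm wide; open, the fingers measure 117 mm over their backs; the gripper's body (75 mm by 190 mm) begins 51 mm behind the grasp point.
Start: joints at [77.47, 18.392, -4.016, 83.108, 1.295, 78.541, -3.26], TCP at [0.15, -0.632, 0.223] pointing down, gripper open.
Joint ranges: [-163.93, 163.93], [-17.29, 119.83], [-79.2, 71.16], [3.27, 140.29], [-89.18, 269.18], [5.43, 117.66], [-154.24, 154.24]. Speed limits (degrees/s): [147.25, 147.25, 180, 180, 180, 180, 180].

### API

Orientations are given as [roll, pitch, yaw] about the fixed x, y, z axes, in that order (R = Rz(yaw) Ry(pitch) Rx(roll)).
In Python, from cell import telemetry, cams, env gives the robot as it stands.
- The arm moves only by the tool arm_command, never from a script. Its argument "series" is text: rows parted by semicolons, each of 5 numbers parted by spaces: the shift along the tool's x, y, z in mm, then the turn about the tool's z in rad, then the closure in counts, from 0 (fully open) to 255 (shut). A call has 1 to 20 rows; each row shifts and turns the commanded pose from where the row before left it, along the tool's axes as they then stand; what a row does not reach is not made up. A row lasts 1/12 s, in which the tool goes at most 41.7 mm and 7.16 degrees, less where a joint would pass 70% of its speed; a pose out of reach is approached as far as the arm can. A call is refused whole if a number of a shift passes 41.7 or a number of a turn 0.125, either way. A call with a gripper value outside its range is refused whole. The fingers move at their own pace and stop on an object; "squeeze" is the grip in N (left out, the last holds). Time passes only in rows, so rows that do not move let the fingers close. It gives the time, the measured TCP pose, the force, the opening and the grip force at its end, in the units of the state.
- telemetry.get_obs(): the state, without advancing time (a new reading comes with each control period).
- cams.read_camera(name): name is "scene" or "top" or "wrist"; returns the picture (420x560x3 uint8, blue, green, red); there is no depth.
- cams.calibration(name): a dict with "K" (3x3 intrinsics, pixels), "origin" and "rotation" of the camera in the world; the wrist camera has in their place "hand_eye" (4x4, takes a point from camera to tool coordinates, whose origin is the TCP and whose axes are the flange's). Camera axes: x right, y down, z forward; pixel columns grow to the right and rows downward; lengths in m; the calibration is good to about 2 mm. A picture is of the moment at which its call begins: read the wrist's pose just before it. calibration takes no time and is no camera call.
- env.sign_off(): hands the job in; it is judged then, once.
The state is a dict: "time_s": time; "qpos": joint angles; "joint_velocities": joint speeds; "effort": joint torques, N m; "tool_pos": TCP position; "tool_rot": TCP orientation; "force": force on the tool from outside, world axes, zero at the start; "wrist_torque": the same for the moment, N m; "grip_width": finger opening in m; "grasp_force": force on a finger pad.
Only numpy, scipy, OpenCV 4.12 (cv2) and the standard library are available. Lean on these libraries where they do the work, as an engineer would, in place of code of your own. Each camera call takes 0.05 s, during which the arm holds its last target. There are 200 camera calls.

### The job

Fit the steel hooded push nut on the candy filler's gearbox: pick it up from the cardboard, start it on the upright plain shaft and press it straight down until it is fully home, holding the belt pulley all the way down on its spring once you let go. Press steadily and stop as soon as it bottoms, without leaning on it any harder (over about 20 N on the pulley hurts the bearing); leave the other parts and tools on the bench where they are.

Things in the scene. Friction and masses are not known exactly. Their poses are not given: they have to be found in the camera images.
- nut_center (a point): push nut: round steel cap, hood 28 mm in diameter, closed on top, on a flange 34 mm across and 6 mm high; 42 mm tall, 50 g, standing flange down. Point on its axis, 21 mm above its underside; z up its axis. The toothed hole in its underside is 14.4 mm wide for the lowest 6 mm, then 20 mm, 38 mm deep
- shaft_tip (a point): tip of the upright plain steel shaft, 12 mm across, its top 5 mm tapered to 7 mm; z up. The nut's teeth begin to bite with its underside 8 to 13 mm below the tip; their drag grows over the next 10 mm to about 6 to 12 N and stays. How deep home is differs from gearbox to gearbox: the underside meets the pulley 17 to 29 mm below the tip and is home 5 mm further down
- gearbox: fixed grey gearbox 110 x 100 mm on a plywood board 160 x 150 mm; origin under the board's centre, on the shaft's axis; z up; shaft tip 126 mm above. Round the shaft a loose aluminium belt pulley 72 mm across (hub 40 mm across, 5 mm proud) floats on a spring: 1 N to start, 6 N after 5 mm, where it meets a hard stop and the force shoots up
- bush_center (a point): bystander: plain steel spacer bush, an open tube 32 mm across, 18 mm hole, 30 mm tall, standing upright; its centre
- foot_center (a point): bystander: black rubber machine foot, a solid cone frustum 36 mm across below, 26 mm above, 26 mm tall; its centre
- driver_grip (a point): bystander: screwdriver lying on the table; middle of its handle
- wrench_grip (a point): bystander: open-ended wrench lying on the table; middle of its handle
- syrup_c (a point): bystander: amber glass syrup bottle, 60 mm across, 150 mm tall, upright; point 50 mm up its axis
- tin_c (a point): bystander: metal can 70 mm across, 80 mm tall, upright; point 40 mm up its axis
There are look-alikes about, which are no part of the job. Leave any yellow look-alike of the part that bears nut_center alone.

How it is judged (in metres and radians):
On the way:
1. the push nut is started upright on the shaft, before it presses the pulley (horizontal distance between nut_center and shaft_tip below 0.0035 m and z of nut_center in the frame of shaft_tip below 0.015 m and angle between nut_center's own z axis and vertical below 0.2 rad and contact force between nut and pulley_c1 below 0.5 N), for 0.1 s.
At the end, for the whole second after the job is handed in: the released nut sits upright on the shaft (within 2.5 mm of its axis, 0.08 rad of vertical), at rest, its centre no more than 4 mm above the shaft tip, and holds the pulley down against its spring with more than 4.5 N (the spring gives 6 N at the stop) (contact force between nut and pulley_c1 above 4.5 N and z of nut_center in the frame of shaft_tip below 0.004 m and horizontal distance between nut_center and shaft_tip below 0.0025 m and angle between nut_center's own z axis and vertical below 0.08 rad and linear speed of nut below 0.01 m/s); the robot touches nothing.
It fails at once if the nut is pushed against the pulley with more than 26 N (contact force between nut and pulley_c1 above 26 N).
It fails at once if another part or tool is moved more than 25 mm (distance of any of bush_center, foot_center, driver_grip, wrench_grip, syrup_c, tin_c from where it was at the start of the episode above 0.025 m).
It also fails if it takes over 67 s, if anything falls off the work surface, if the arm or the gripper's body presses on something with over 40 N, if the wrist force passes 120 N, or if a joint passes its speed limit or range.

## Working session

There is one attempt and no reset: what is moved stays moved. The work goes in short steps, Python scripts to look and compute and a tool call to move; the robot and the scene stay as the last step left them, time stands still between calls to the robot, and variables do not carry over. Pictures are saved under pics/ and viewed, at most 10 in all, crops included, and the job is handed in when it is done.

Besides the shell and the picture viewer there is one more tool, called as name(argument=value, ...), one argument or row to a line, values as JSON. arm_command: Moves the arm, as the interface text tells. Its arguments: {"type":"object","properties":{"series":{"type":"string"},"squeeze":{"type":"number"}},"required":["series"]}

```bash
mkdir -p pics; cat > h.py <<'E'
import numpy as np, cv2
from cell import telemetry, cams, env
from scipy.spatial.transform import Rotation as R
def snap(n,f):
    o=telemetry.get_obs(); im=cams.read_camera(n); cv2.imwrite('pics/'+f,im); return o,im
def cam(n,o=None):
    c=cams.calibration(n); K=np.array(c['K'])
    if 'hand_eye' in c:
        T=np.eye(4); T[:3,:3]=R.from_euler('xyz',o['tool_rot'],degrees=True).as_matrix(); T[:3,3]=o['tool_pos']
        M=T@np.array(c['hand_eye']); return K,M[:3,3],M[:3,:3]
    return K,np.array(c['origin']),np.array(c['rotation'])
def ray(C,uv,z):
    K,o,r=C; d=r@np.linalg.inv(K)@[uv[0],uv[1],1]; return o+d*(z-o[2])/d[2]
def proj(C,p):
    K,o,r=C; q=K@(r.T@(np.array(p)-o)); return q[:2]/q[2]
E
python3 - <<'E'
from h import *
_,a=snap('scene','a.png');_,b=snap('top','b.png')
o=telemetry.get_obs();print({k:np.round(v,3) for k,v in o.items()})
for n in('scene','top'):print(cams.calibration(n))
print(cams.calibration('wrist'))
E
```

```text
{'time_s': np.float64(0.1), 'qpos': array([77.47 , 18.434, -4.015, 83.167,  1.295, 78.541, -3.259]), 'joint_velocities': array([-0.121, -0.078,  0.016, -0.25 ,  0.02 , -0.005, -0.024]), 'effort': array([ 1.0000e-03, -4.9257e+01, -4.0500e-01, -3.1340e+01, -6.4000e-02,
        4.0000e-02,  0.0000e+00]), 'tool_pos': array([ 0.15 , -0.632,  0.222]), 'tool_rot': array([-1.79903e+02,  5.00000e-03,  1.33410e+01]), 'force': array([ 0.408, -0.447, -0.126]), 'wrist_torque': array([-0.013,  0.001, -0.063]), 'grasp_force': np.float64(0.0), 'grip_width': np.float64(0.087)}
{'K': array([[477.86418777,   0.        , 281.34478541],
       [  0.        , 477.86418777, 214.2633769 ],
       [  0.        ,   0.        ,   1.        ]]), 'origin': array([ 1.11422091, -0.7426641 ,  0.76104451]), 'rotation': array([-1.26639310e+02, -5.85676604e-02,  3.26411984e+01])}
{'K': array([[530.15345585,   0.        , 272.32283576],
       [  0.        , 530.15345585, 207.93173509],
       [  0.        ,   0.        ,   1.        ]]), 'origin': array([0.41497558, 0.01789549, 1.34363712]), 'rotation': array([-170.39325486,    0.31293083,  -90.73691473])}
{'K': array([[327.03274608,   0.        , 280.82445186],
       [  0.        , 327.03274608, 207.36358873],
       [  0.        ,   0.        ,   1.        ]]), 'hand_eye': array([[ 3.68579720e-04, -9.67122549e-01, -2.54310516e-01,
         7.02366778e-02],
       [ 9.99999648e-01,  5.48109311e-04, -6.35086926e-04,
        -1.05259294e-03],
       [ 7.53596849e-04, -2.54310193e-01,  9.67122411e-01,
        -1.63865318e-01],
       [ 0.00000000e+00,  0.00000000e+00,  0.00000000e+00,
         1.00000000e+00]])}
```

```bash
sed -i "s/np.array(c\['rotation'\])/R.from_euler('xyz',c['rotation'],degrees=True).as_matrix()/" h.py
```

```text
(no output)
```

View pics/a.png

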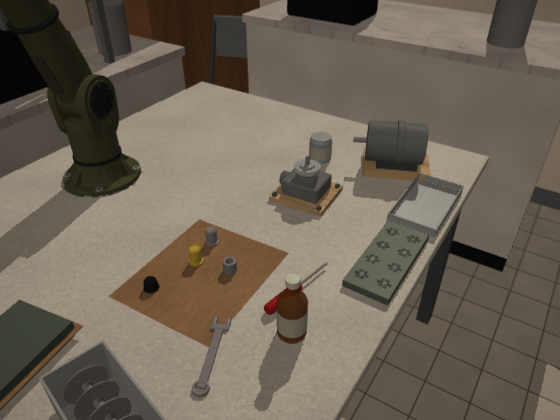

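View pics/b.png

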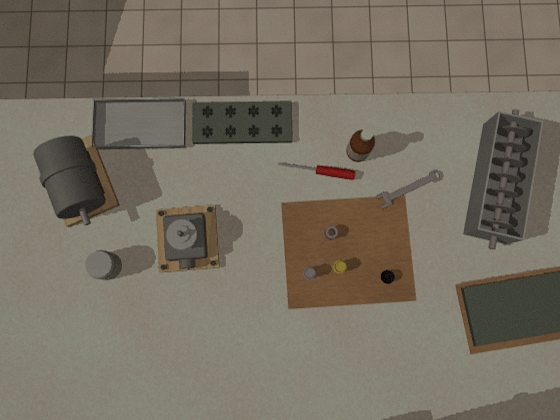

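The scene picture shows three candidates on the cardboard. Grey cap at (211,236) [top (310,272)], yellow cap at (196,256) [top (340,267)] and a grey tube with an open hole at (230,267) [top (332,232)]. The grey closed cap fits the nut. The gearbox shaft is at scene (307,160) and top (181,232). I'll confirm with a crop.

```bash
python3 - <<'E'
from h import *
a=cv2.imread('pics/a.png');b=cv2.imread('pics/b.png')
c=cv2.resize(a[215:295,165:265],None,fx=4,fy=4,interpolation=3)
d=cv2.resize(a[140:215,260:360],None,fx=4,fy=4,interpolation=3)
e=cv2.resize(b[205:295,290:365],None,fx=4,fy=4,interpolation=3)
f=cv2.resize(b[200:280,150:225],None,fx=4,fy=4,interpolation=3)
W=np.zeros((600,700,3),np.uint8); 
l=np.vstack([c[:300],d[:300]]);W[:, :400]=l; W[:300,400:]=e[:300,:300]; W[300:,400:]=f[:300,:300]
cv2.imwrite('pics/c.png',W)
S=cam('scene');T=cam('top')
print(S[1],T[1])
print('nut',ray(S,(211,228),.042),ray(T,(310,272),.042))
print('tip',ray(S,(307.5,158),.126),ray(T,(181,232.5),.126))
E
```

```text
[ 1.11422091 -0.7426641   0.76104451] [0.41497558 0.01789549 1.34363712]
nut [ 0.47986304 -0.06747656  0.042     ] [ 0.47560605 -0.06768985  0.042     ]
tip [0.57788556 0.22416377 0.126     ] [0.56641214 0.23389702 0.126     ]
```

View pics/c.png

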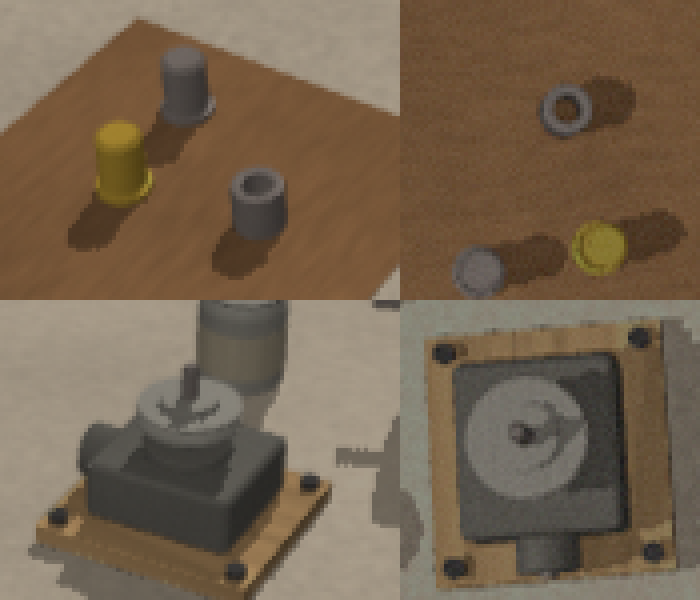

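The crop confirms it. The grey closed cap with a flange is the nut and the tube with a hole is the bush. Nut is at about (0.477,-0.068) and the shaft at about (0.57,0.23). I'll turn to yaw 90 (tool x = world y, tool y = world x) and go above the nut.

arm_command(
  series="0 0 0 -0.06 0;0 0 0 -0.12 0;0 0 0 -0.12 0;0 0 0 -0.12 0;0 0 0 -0.12 0;0 0 0 -0.12 0;0 0 0 -0.12 0;0 0 0 -0.12 0;0 0 0 -0.12 0;0 0 0 -0.12 0;0 0 0 -0.12 0;0 0 0 -0.08 0;0 0 0 0 0",
)

```text
time_s: 1.18
tool_pos: [0.1497, -0.6322, 0.2219]
tool_rot: [-180.0, -0.1, 90.2]
force: [0.1, 0.7, 0.7]
grip_width: 0.087
grasp_force: 0.0
```

arm_command(
  series="15 8 0 0 0;30 17 0 0 0;30 17 0 0 0;30 17 0 0 0;30 17 0 0 0;30 17 0 0 0;30 17 0 0 0;30 17 0 0 0;30 17 0 0 0;30 17 0 0 0;30 17 0 0 0;30 17 0 0 0;30 17 0 0 0;30 17 0 0 0;30 17 0 0 0;30 17 0 0 0;30 17 0 0 0;30 17 0 0 0;20 15 0 0 0;0 0 0 0 0",
)

```text
time_s: 2.85
tool_pos: [0.4633, -0.0809, 0.223]
tool_rot: [179.9, -0.1, 90.5]
force: [0.1, -0.1, 0.8]
grip_width: 0.0871
grasp_force: 0.0
```

```bash
python3 - <<'E'
from h import *
o,im=snap('wrist','d.png');C=cam('wrist',o);np.save('od.npy',np.r_[o['tool_pos'],o['tool_rot']]);print(o['tool_pos'],o['tool_rot'],proj(C,(.477,-.068,.042)))
E
```

```text
[ 0.46326485 -0.08090857  0.2229704 ] [ 1.79865938e+02 -1.20506501e-01  9.04712733e+01] [292.78059212 178.00201246]
```

View pics/d.png

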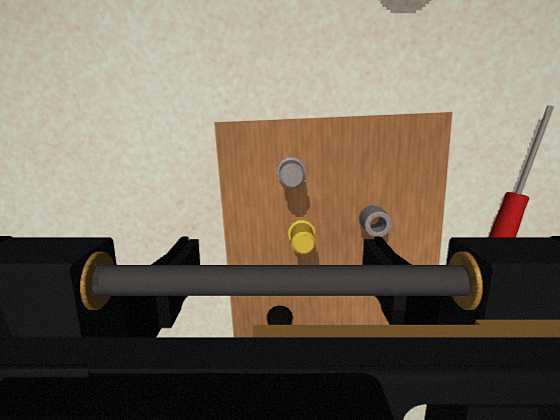

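The wrist view shows the nut top near (291,172), the yellow cap at (302,238) and the bush at (376,222). This agrees with the estimate, so the wrist calibration convention is right.

```bash
python3 - <<'E'
from h import *
im=cv2.imread('pics/d.png');cv2.imwrite('pics/e.png',cv2.resize(im[145:205,260:330],None,fx=8,fy=8,interpolation=2))
v=np.load('od.npy');C=cam('wrist',dict(tool_pos=v[:3],tool_rot=v[3:]))
for uv in[(291,170),(291,172),(292,174)]:print(ray(C,uv,.043))
S=cam('scene');T=cam('top')
for h in(.042,.045):print(ray(S,(211,228.3),h),ray(T,(309.5,272.5),h))
E
```

```text
[ 0.47492773 -0.05932141  0.043     ]
[ 0.47496258 -0.06144293  0.043     ]
[ 0.47605643 -0.06356235  0.043     ]
[ 0.48061271 -0.06838997  0.042     ] [ 0.47441031 -0.06644098  0.042     ]
[ 0.48325626 -0.07120318  0.045     ] [ 0.47427332 -0.06624661  0.045     ]
```

View pics/e.png

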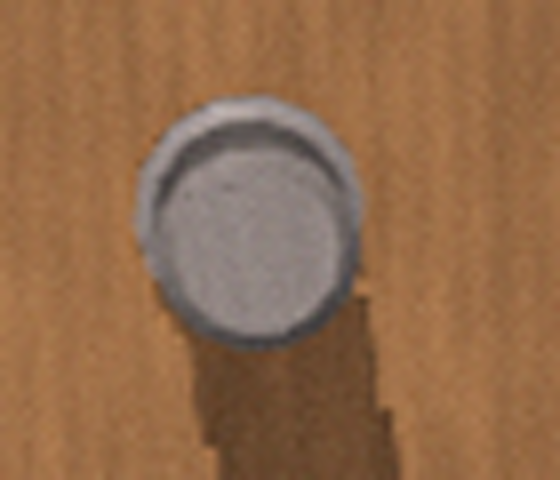

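```bash
python3 - <<'E'
from h import *
v=np.load('od.npy');C=cam('wrist',dict(tool_pos=v[:3],tool_rot=v[3:]))
print(ray(C,(291.9,174.6),.043),ray(C,(291.1,171),.006))
E
```

```text
[ 0.47596149 -0.06420293  0.043     ] [ 0.47635687 -0.0657283   0.006     ]
```

The two estimates agree: the nut is at (0.476,-0.065). I'll move over it and down.

arm_command(
  series="8 6 0 0.008 0;8 7 10 0 0;0 0 20 0 0;0 0 20 0 0;0 0 20 0 0;0 0 20 0 0;0 0 20 0 0;0 0 20 0 0;0 0 20 0 0;0 0 10 0 0;0 0 5 0 0;0 0 0 0 0",
)

```text
time_s: 3.9
tool_pos: [0.4729, -0.0715, 0.0567]
tool_rot: [-179.9, -0.0, 89.6]
force: [0.0, -0.2, -0.7]
grip_width: 0.0868
grasp_force: 0.0
```

arm_command(
  series="3 2 0 0 0;3 1 10 0 0;0 0 15 0 0;0 0 12 0 0;0 0 5 0 0;0 0 0 0 0;0 0 0 0 0",
)

```text
time_s: 4.48
tool_pos: [0.4769, -0.0647, 0.0155]
tool_rot: [-180.0, -0.0, 89.7]
force: [-0.1, -0.8, 0.3]
grip_width: 0.0869
grasp_force: 0.0
```

arm_command(
  series="0 0 3 0 0;0 0 0 0 0;0 0 0 0 60;0 0 0 0 120;0 0 0 0 160;0 0 0 0 200;0 0 0 0 255;0 0 0 0 255;0 0 0 0 255;0 0 0 0 255;0 0 0 0 255;0 0 0 0 255",
  squeeze=40,
)

```text
time_s: 5.48
tool_pos: [0.4768, -0.0649, 0.0125]
tool_rot: [-180.0, 0.0, 89.7]
force: [-0.7, 0.0, -0.3]
grip_width: 0.029
grasp_force: 4.1
```

arm_command(
  series="0 0 0 0 255;0 0 0 0 255;0 0 0 0 255;0 0 0 0 255;0 0 0 0 255",
)

```text
time_s: 5.9
tool_pos: [0.4768, -0.0649, 0.0125]
tool_rot: [-180.0, 0.0, 89.7]
force: [-1.5, 0.0, 0.4]
grip_width: 0.0273
grasp_force: 40.0
```

Gripped (width 27 mm, 40 N). I'll lift and head for the gearbox, stopping short so the wrist camera sees the shaft.

arm_command(
  series="0 0 -8 0 255;0 0 -20 0 255;0 0 -30 0 255;0 0 -30 0 255;0 0 -30 0 255;10 4 -30 0 255;20 8 -25 0 255;25 10 -10 0 255;25 10 0 0 255;25 10 0 0 255;25 10 0 0 255;25 10 0 0 255;25 10 0 0 255;25 10 0 0 255;20 8 0 0 255;10 3 0 0 255;0 0 0 0 255;0 0 0 0 255;0 0 0 0 255",
)

```text
time_s: 7.48
tool_pos: [0.5712, 0.1683, 0.1956]
tool_rot: [-180.0, 0.1, 89.6]
force: [-0.6, -0.7, -0.4]
grip_width: 0.0275
grasp_force: 40.0
```

```bash
python3 - <<'E'
from h import *
o,im=snap('wrist','f.png');C=cam('wrist',o);np.save('of.npy',np.r_[o['tool_pos'],o['tool_rot']]);print(o['tool_pos'],o['tool_rot'],o['grip_width'],o['force'],proj(C,(.57,.232,.126)))
E
```

```text
[0.57124035 0.16825138 0.19558652] [-1.79991138e+02  6.86304023e-02  8.96001565e+01] 0.0274510567232881 [-0.56384407 -0.71091979 -0.44284951] [277.51856402 131.60231288]
```

View pics/f.png

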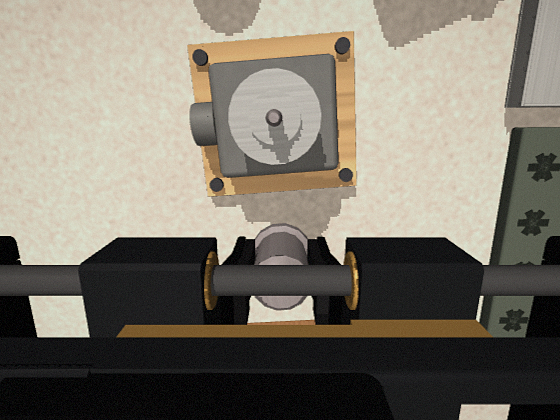

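Shaft tip is near (274,117). The nut sits in the fingers, with its flange's far edge near (281,223). Zooming in on both.

```bash
python3 - <<'E'
from h import *
im=cv2.imread('pics/f.png')
a=cv2.resize(im[90:145,235:315],None,fx=7,fy=7,interpolation=2)[:300,:]
b=cv2.resize(im[215:257,241:321],None,fx=7,fy=7,interpolation=2)
cv2.imwrite('pics/g.png',np.vstack([a,b]))
E
```

```text
(no output)
```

View pics/g.png

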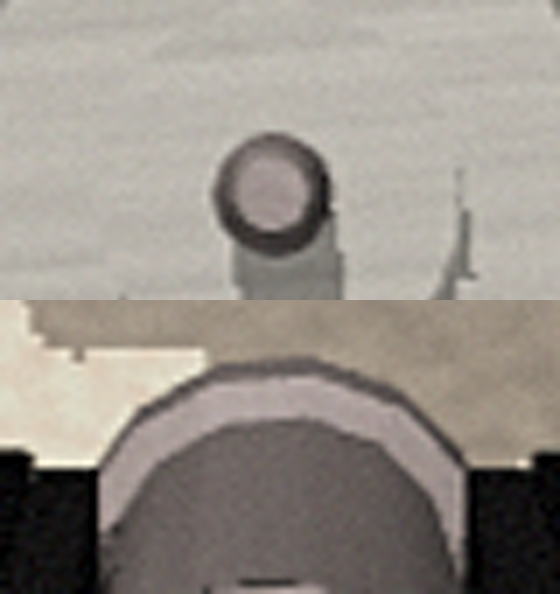

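```bash
python3 - <<'E'
from h import *
v=np.load('of.npy');C=cam('wrist',dict(tool_pos=v[:3],tool_rot=v[3:]))
print('tip',ray(C,(273.2,116.8),.126), 'tcp',v[:3])
for c in(0,.003):
  z=v[2]-.0125+.006+c
  print(c,'flange top far edge',ray(C,(281,225.6),z)-[0,.017,0],'hood junction',ray(C,(281,231.5),z)-[0,.014,0],'bottom edge',ray(C,(281,223),z-.006)-[0,.017,0])
S=cam('scene');T=cam('top');print(ray(S,(307.5,157),.126),ray(T,(179,232.3),.126))
E
```

```text
tip [0.56712106 0.2419417  0.126     ] tcp [0.57124035 0.16825138 0.19558652]
0 flange top far edge [0.57207709 0.16682122 0.18908652] hood junction [0.57205507 0.16642028 0.18908652] bottom edge [0.57207755 0.16641643 0.18308652]
0.003 flange top far edge [0.57208184 0.16779399 0.19208652] hood junction [0.57206021 0.16745297 0.19208652] bottom edge [0.57208213 0.16736298 0.18608652]
[0.57523002 0.22873996 0.126     ] [0.56694062 0.2385359  0.126     ]
```

Nut axis is at TCP +(0.8,-1.5) mm. The tip is at about (0.567,0.242). I'll move closer for one more look.

arm_command(
  series="12 -2 0 0 255;14 -2 -0 0 255;14 -1 10 0 255;8 0 15 0 255;0 0 12 0 255;0 0 3 0.006 255;0 0 0 0 255;0 0 0 0 255;0 0 0 0 255",
)

```text
time_s: 8.28
tool_pos: [0.5672, 0.2168, 0.1559]
tool_rot: [180.0, 0.0, 89.2]
force: [0.6, -0.2, -0.5]
grip_width: 0.0277
grasp_force: 40.0
```

```bash
python3 - <<'E'
from h import *
o,im=snap('wrist','h.png');C=cam('wrist',o);np.save('oh.npy',np.r_[o['tool_pos'],o['tool_rot']]);print(o['tool_pos'],o['tool_rot'],o['force'],proj(C,(.567,.242,.126)))
cv2.imwrite('pics/i.png',cv2.resize(im[150:260,220:340],None,fx=5,fy=5,interpolation=2))
E
```

```text
[0.56720189 0.21677971 0.15590002] [1.79964675e+02 9.51320580e-03 8.92300639e+01] [ 0.63748123 -0.19539294 -0.48280854] [278.87418667 198.66264849]
```

View pics/i.png

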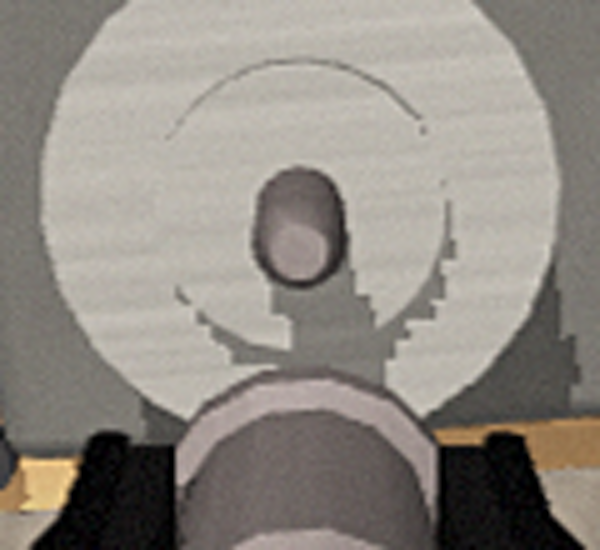

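```bash
python3 - <<'E'
from h import *
v=np.load('oh.npy');C=cam('wrist',dict(tool_pos=v[:3],tool_rot=v[3:]))
t=ray(C,(279.4,199.6),.126)
for c in(0,.003):
  z=v[2]-.0065+c
  n=(ray(C,(281.1,226.2),z)-[0,.017,0]+ray(C,(281.1,231.7),z)-[0,.014,0])/2
  print(t,n,t-n)
E
```

```text
[0.56731152 0.24140994 0.126     ] [0.56816831 0.21492081 0.14940002] [-0.0008568   0.02648913 -0.02340002]
[0.56731152 0.24140994 0.126     ] [0.56817649 0.21592414 0.15240002] [-0.00086497  0.0254858  -0.02640002]
```

arm_command(
  series="6 -0.5 0 0 255;8 -0.7 0 0 255;8 0 0 0 255;4 0 0 0 255;0 0 0 0 255;0 0 0 0 255;0 0 0 0 255",
)

```text
time_s: 8.92
tool_pos: [0.5657, 0.2435, 0.1554]
tool_rot: [-180.0, 0.0, 89.3]
force: [0.2, 0.3, 0.5]
grip_width: 0.0273
grasp_force: 40.0
```

arm_command(
  series="-0.8 0.6 0 0 255;0 0 4 0 255;0 0 5 0 255;0 0 4 0 255;0 0 2 0 255;0 0 0 0 255;0 0 0 0 255",
)

```text
time_s: 9.5
tool_pos: [0.5662, 0.2427, 0.1402]
tool_rot: [-180.0, 0.0, 89.3]
force: [-0.2, -0.1, -0.4]
grip_width: 0.0277
grasp_force: 40.0
```

```bash
python3 - <<'E'
from h import *
o,im=snap('wrist','j.png');s=cams.read_camera('scene')
print(o['tool_pos'],o['force'])
a=cv2.resize(im[190:260,225:335],None,fx=5,fy=5,interpolation=2)
b=cv2.resize(s[120:195,265:350],(550,250*550//550+0),interpolation=2) if 0 else cv2.resize(s[125:175,275:355],(400,250),interpolation=2)
W=np.zeros((600,550,3),np.uint8);W[:350]=a;W[350:,:400]=b;cv2.imwrite('pics/j2.png',W)
E
```

```text
[0.56616622 0.24267001 0.14024063] [-0.22026513 -0.14279502 -0.39198202]
```

View pics/j2.png

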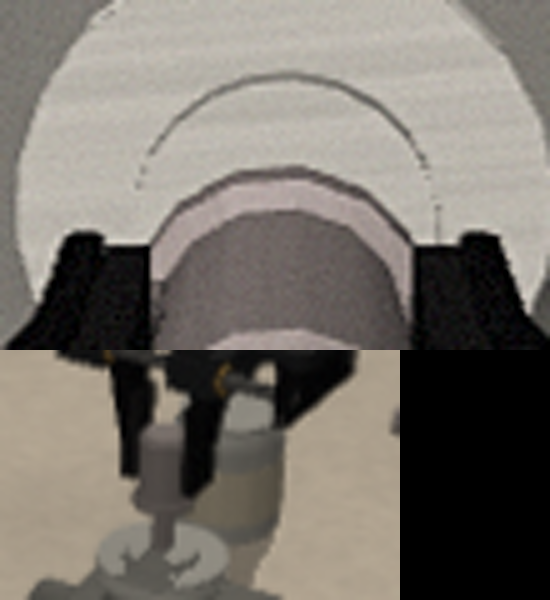

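The scene view shows the nut right above the shaft, and the wrist view shows it concentric with the hub. Descending gently while watching the side forces.

arm_command(
  series="0 0 1 0 255;0 0 1 0 255;0 0 1 0 255;0 0 1 0 255;0 0 1 0 255;0 0 1 0 255;0 0 0 0 255",
)

```text
time_s: 10.18
tool_pos: [0.5662, 0.2427, 0.1342]
tool_rot: [-180.0, 0.0, 89.3]
force: [-0.2, 0.2, -0.8]
grip_width: 0.0274
grasp_force: 40.0
```

arm_command(
  series="0 0 1 0 255;0 0 1 0 255;0 0 1 0 255;0 0 1 0 255;0 0 0 0 255",
)

```text
time_s: 10.6
tool_pos: [0.5664, 0.2426, 0.1303]
tool_rot: [-180.0, 0.0, 89.3]
force: [-0.2, 0.1, -1.1]
grip_width: 0.0272
grasp_force: 40.0
```

arm_command(
  series="0 0 1 0 255;0 0 1 0 255;0 0 0 0 255",
)

```text
time_s: 10.85
tool_pos: [0.5666, 0.2426, 0.1284]
tool_rot: [180.0, 0.0, 89.3]
force: [1.5, -0.4, -0.2]
grip_width: 0.0274
grasp_force: 40.0
```

Entered, with a slight push towards +x. I'll ease that way and wait a little (start milestone).

arm_command(
  series="0 0.5 0 0 255;0 0 0 0 255;0 0 0 0 255",
)

```text
time_s: 11.1
tool_pos: [0.5667, 0.2426, 0.1284]
tool_rot: [-180.0, 0.0, 89.3]
force: [-0.2, -0.9, -0.3]
grip_width: 0.0271
grasp_force: 40.0
```

arm_command(
  series="0 0 0.7 0 255;0 0 0.7 0 255;0 0 0.6 0 255;0 0 0 0 255",
)

```text
time_s: 11.43
tool_pos: [0.5668, 0.2427, 0.1266]
tool_rot: [180.0, 0.0, 89.3]
force: [-0.4, -0.8, 0.7]
grip_width: 0.0276
grasp_force: 40.0
```

arm_command(
  series="0 0 0.7 0 255;0 0 0.7 0 255;0 0 0.6 0 255;0 0 0 0 255",
)

```text
time_s: 11.77
tool_pos: [0.5669, 0.2427, 0.1248]
tool_rot: [180.0, 0.0, 89.3]
force: [-0.7, -1.1, 4.5]
grip_width: 0.0277
grasp_force: 40.0
```

arm_command(
  series="0 0 0.5 0 255;0 0 0.5 0 255;0 0 0.5 0 255;0 0 0.5 0 255;0 0 0 0 255",
)

```text
time_s: 12.18
tool_pos: [0.567, 0.2428, 0.1234]
tool_rot: [180.0, 0.0, 89.3]
force: [-1.5, -1.8, 6.9]
grip_width: 0.0274
grasp_force: 40.0
```

arm_command(
  series="0 0 0.5 0 255;0 0 0.5 0 255;0 0 0.5 0 255;0 0 0.5 0 255;0 0 0 0 255",
)

```text
time_s: 12.6
tool_pos: [0.567, 0.2428, 0.1215]
tool_rot: [180.0, 0.0, 89.3]
force: [-1.7, -3.7, 8.0]
grip_width: 0.0277
grasp_force: 40.0
```

arm_command(
  series="0 0 0.5 0 255;0 0 0.5 0 255;0 0 0.5 0 255;0 0 0 0 255",
)

```text
time_s: 12.93
tool_pos: [0.567, 0.2428, 0.1201]
tool_rot: [180.0, 0.0, 89.3]
force: [-1.9, -2.4, 9.6]
grip_width: 0.0276
grasp_force: 40.0
```

arm_command(
  series="-0.4 -0.3 0.5 0 255;0 0 0.5 0 255;0 0 0.5 0 255;0 0 0 0 255",
  squeeze=50,
)

```text
time_s: 13.27
tool_pos: [0.567, 0.2427, 0.1189]
tool_rot: [179.9, -0.0, 89.3]
force: [-0.7, -2.5, 9.1]
grip_width: 0.0276
grasp_force: 50.0
```

arm_command(
  series="0 0 0.5 0 255;0 0 0.5 0 255;0 0 0.5 0 255;0 0 0 0 255",
)

```text
time_s: 13.6
tool_pos: [0.567, 0.2427, 0.1175]
tool_rot: [179.9, -0.0, 89.3]
force: [-2.4, -1.9, 9.5]
grip_width: 0.0271
grasp_force: 50.0
```

arm_command(
  series="0 0 0.5 0 255;0 0 0.5 0 255;0 0 0 0 255",
)

```text
time_s: 13.85
tool_pos: [0.567, 0.2427, 0.1165]
tool_rot: [179.9, -0.0, 89.3]
force: [-2.4, -3.4, 10.1]
grip_width: 0.0275
grasp_force: 50.0
```

arm_command(
  series="-0.3 -0.3 0.5 0 255;0 0 0.5 0 255;0 0 0 0 255",
)

```text
time_s: 14.1
tool_pos: [0.5669, 0.2427, 0.1156]
tool_rot: [179.9, -0.0, 89.3]
force: [-1.5, -1.9, 9.0]
grip_width: 0.0272
grasp_force: 50.0
```

arm_command(
  series="0 0 0.5 0 255;0 0 0.5 0 255;0 0 0 0 255",
)

```text
time_s: 14.35
tool_pos: [0.5669, 0.2427, 0.1146]
tool_rot: [179.9, -0.0, 89.3]
force: [-0.2, -2.1, 10.1]
grip_width: 0.0276
grasp_force: 50.0
```

arm_command(
  series="0 0 0.5 0 255;0 0 0.5 0 255;0 0 0 0 255",
)

```text
time_s: 14.6
tool_pos: [0.5669, 0.2426, 0.1136]
tool_rot: [179.9, -0.0, 89.3]
force: [-1.3, -1.8, 10.7]
grip_width: 0.0275
grasp_force: 50.0
```

arm_command(
  series="0 0 0.5 0 255;0 0 0.5 0 255;0 0 0 0 255",
)

```text
time_s: 14.85
tool_pos: [0.5669, 0.2427, 0.1129]
tool_rot: [179.9, -0.0, 89.3]
force: [-2.0, -3.3, 10.3]
grip_width: 0.0271
grasp_force: 50.0
```

arm_command(
  series="0 0 0.5 0 255;0 0 0.5 0 255;0 0 0 0 255",
)

```text
time_s: 15.1
tool_pos: [0.567, 0.2427, 0.112]
tool_rot: [179.9, -0.0, 89.3]
force: [-2.4, -2.7, 11.9]
grip_width: 0.027
grasp_force: 50.0
```

arm_command(
  series="0 0 0.5 0 255;0 0 0.5 0 255;0 0 0 0 255",
)

```text
time_s: 15.35
tool_pos: [0.567, 0.2427, 0.1112]
tool_rot: [179.9, -0.0, 89.3]
force: [-2.5, -2.8, 13.5]
grip_width: 0.027
grasp_force: 50.0
```

Force is rising, so the pulley is in contact. Smaller batches now.

arm_command(
  series="0 0 0.5 0 255;0 0 0.5 0 255;0 0 0 0 255",
)

```text
time_s: 15.6
tool_pos: [0.567, 0.2427, 0.1103]
tool_rot: [179.9, -0.0, 89.3]
force: [-2.7, -3.0, 15.3]
grip_width: 0.0271
grasp_force: 50.0
```

arm_command(
  series="0 0 0.4 0 255;0 0 0.4 0 255;0 0 0 0 255",
)

```text
time_s: 15.85
tool_pos: [0.567, 0.2427, 0.1097]
tool_rot: [179.9, -0.0, 89.3]
force: [-3.5, -4.2, 13.9]
grip_width: 0.0273
grasp_force: 50.0
```

arm_command(
  series="0 0 0.4 0 255;0 0 0 0 255",
)

```text
time_s: 16.02
tool_pos: [0.567, 0.2427, 0.1093]
tool_rot: [179.9, -0.0, 89.3]
force: [-4.0, -3.4, 14.4]
grip_width: 0.0277
grasp_force: 50.0
```

arm_command(
  series="0 0 0.4 0 255;0 0 0 0 255",
)

```text
time_s: 16.18
tool_pos: [0.567, 0.2428, 0.109]
tool_rot: [179.9, -0.0, 89.3]
force: [-4.0, -2.9, 14.8]
grip_width: 0.0272
grasp_force: 50.0
```

arm_command(
  series="0 0 0.3 0 255;0 0 0 0 255",
)

```text
time_s: 16.35
tool_pos: [0.567, 0.2427, 0.1088]
tool_rot: [179.9, -0.0, 89.3]
force: [-4.8, -3.4, 15.9]
grip_width: 0.0272
grasp_force: 50.0
```

arm_command(
  series="-0.3 -0.4 0.3 0 255;0 0 0 0 255",
)

```text
time_s: 16.52
tool_pos: [0.5669, 0.2427, 0.1087]
tool_rot: [179.8, -0.0, 89.3]
force: [-3.0, -2.1, 15.2]
grip_width: 0.0274
grasp_force: 50.0
```

arm_command(
  series="0 0 0.3 0 255;0 0 0 0 255",
)

```text
time_s: 16.68
tool_pos: [0.567, 0.2427, 0.1086]
tool_rot: [179.8, -0.0, 89.3]
force: [-3.4, -2.7, 16.7]
grip_width: 0.0274
grasp_force: 50.0
```

arm_command(
  series="0 0 0.4 0 255;0 0 0 0 255;0 0 0 0 255",
)

```text
time_s: 16.93
tool_pos: [0.567, 0.2427, 0.1086]
tool_rot: [179.8, -0.0, 89.3]
force: [-4.6, -3.6, 19.1]
grip_width: 0.0273
grasp_force: 50.0
```

```bash
python3 - <<'E'
from h import *
o=telemetry.get_obs();print(o['tool_pos'],o['force'])
E
```

```text
[0.56697175 0.24271862 0.10855842] [-4.64040275 -3.58722753 19.08827097]
```

Bottomed: position held at 0.1086 while the force jumped to 19 N. I'll unload the arm's wind-up and then release.

arm_command(
  series="-0.2 -0.3 -1 0 255;-0.2 -0.3 -1 0 255;0 0 -0.6 0 255;0 0 0 0 255;0 0 0 0 255",
)

```text
time_s: 17.35
tool_pos: [0.5668, 0.2425, 0.1088]
tool_rot: [179.8, -0.1, 89.3]
force: [4.1, 1.2, 6.2]
grip_width: 0.0272
grasp_force: 50.0
```

arm_command(
  series="0 0.3 0 0 255;0 0 0 0 180;0 0 0 0 120;0 0 0 0 60;0 0 0 0 0;0 0 0 0 0;0 0 0 0 0;0 0 0 0 0;0 0 0 0 0",
  squeeze=5,
)

```text
time_s: 18.1
tool_pos: [0.5652, 0.2413, 0.1074]
tool_rot: [-180.0, 0.0, 89.3]
force: [0.2, 0.5, 0.5]
grip_width: 0.0672
grasp_force: 0.0
```

arm_command(
  series="0 0 0 0 0;0 0 0 0 0;0 0 0 0 0;0 0 -5 0 0;0 0 -10 0 0;0 0 -15 0 0;0 0 -20 0 0;0 0 -20 0 0;0 0 -15 0 0;-15 0 -5 0 0;-20 0 0 0 0;-20 0 0 0 0;-5 0 0 0 0;0 0 0 0 0;0 0 0 0 0",
)

```text
time_s: 19.35
tool_pos: [0.5649, 0.1822, 0.1986]
tool_rot: [179.9, -0.1, 89.3]
force: [-0.3, 0.7, -0.7]
grip_width: 0.0871
grasp_force: 0.0
```

```bash
python3 - <<'E'
from h import *
o,im=snap('wrist','k.png');s=cams.read_camera('scene');C=cam('wrist',o)
print(o['tool_pos'],o['force'])
for z in (.097,.139):print(z,proj(C,(.567,.2425,z)))
p=proj(C,(.567,.242,.12)).astype(int);print(p)
y,x=max(p[1]-50,0),p[0]-60
W=np.zeros((600,600,3),np.uint8);W[:350]=cv2.resize(im[y:y+70+30,x:x+120],(600,500),interpolation=2)[:350];W[350:,:400]=cv2.resize(s[125:175,275:355],(400,250),interpolation=2);cv2.imwrite('pics/k2.png',W);print(x,y)
E
```

```text
[0.5648725  0.18219945 0.19859817] [-0.29057851  0.74291865 -0.73886953]
0.097 [281.66667654 135.04602883]
0.139 [281.89321656 137.49832458]
[281 136]
221 86
```

View pics/k2.png

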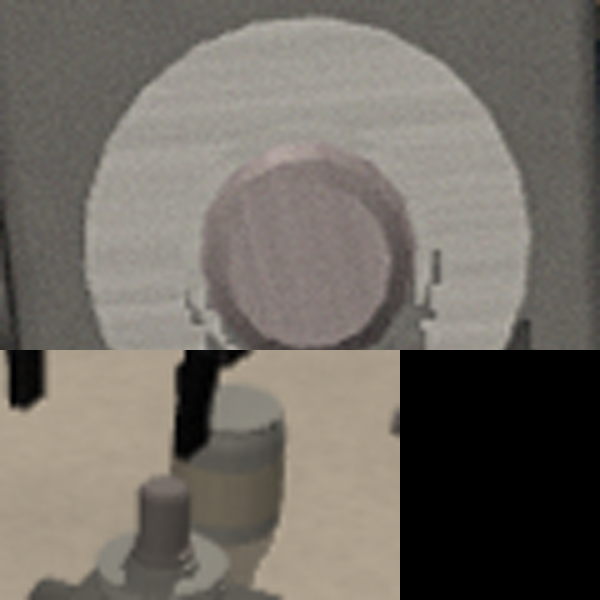

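The nut stands upright and concentric, with its flange on the hub, and the gripper is clear. The force trace (10 N drag, +6 N spring, then a hard stop) fits fully home.

```bash
python3 -c "
from h import *
print(env.sign_off())"
```

```text
the job is handed in; nothing more can be done
None
```

The grey push nut is on the gearbox shaft and pressed down until it bottomed: total push peaked near 19 N, an estimated 9 N of it on the pulley. It is released upright and the job is handed in at about 19 s; the sign-off returned no verdict.

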